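# Shingle the rinsed plates on the draining tray

### The job

Take the stacked white plates from the stand, top one first, and fan them out along the middle of the draining tray like roof shingles: the first with its head on the head rest, each next one lying over the foot of the one before. Before laying the next, draw each plate gently back along the floor until you feel its foot bear on its own rib (the rib bar is clamped a little differently each time), and leave it there, square, foot down; leave everything else on the bench where it is.

Things in the scene. Friction and masses are not known exactly. Their poses are not given: they have to be found in the camera images.
- tray: fixed aluminium draining tray, 300 long (its x) x 170 wide (its y), outer lip 14 high. Origin at the centre of its underside; its floor is 4 above that. On its middle line: the rib guide with three dark steel foot ribs, and at tray x = +92 a head rest. Each plate slopes, rising to tray +x, its foot against its rib's +x face
- rib_guide: guide on the tray floor, origin at tray x = 0, floor level, axes as the tray. In it a bar with three rigid ribs (each 8 thick in x, 40 wide, 8 high, 66 apart) is clamped up to 9 either way of middle, anew each time: this is not measured, feel for it. In mid place the ribs' +x faces are at x = +17, -49, -115. Before the foot strikes a rib the drag is light friction
- head_rest (a point): head rest: rigid dark bar 10 thick (tray x), 50 wide, 15.9 above the tray floor. Point: middle of its upper edge nearest the ribs. A plate drawn home slopes 0.19 to 0.25 rad, lower foot edge 2 and centre 54 from its rib's +x face, centre 17 to 20 above the floor. One let go over about 8 short rocks on the plate below and its foot lifts
- stand: fixed stand holding the stack: grey round platform 136 dia on a sprung-looking but rigid post; origin at the centre of its underside, platform top 55 above that
- plate_top_centre (a point): the topmost of three identical white plastic plates stacked flat on the stand, not quite squarely. Solid rectangular block 110 long (its x) x 54 wide (its y) x 14 thick (its z), 0.08 to 0.17 kg, with a flush round steel bush in the middle of both faces; either face and either end will do. Origin at its centre, half-way up
- plate_mid_centre (a point): the middle one of three identical white plastic plates stacked flat on the stand, not quite squarely. Solid rectangular block 110 long (its x) x 54 wide (its y) x 14 thick (its z), 0.08 to 0.17 kg, with a flush round steel bush in the middle of both faces; either face and either end will do. Origin at its centre, half-way up
- plate_low_centre (a point): the lowest of three identical white plastic plates stacked flat on the stand, not quite squarely. Solid rectangular block 110 long (its x) x 54 wide (its y) x 14 thick (its z), 0.08 to 0.17 kg, with a flush round steel bush in the middle of both faces; either face and either end will do. Origin at its centre, half-way up
- amber_bottle: capped amber glass bottle, 90 dia x 200 high; bystander, origin at the centre of its foot
- beaker: clear glass cup, 72 dia x 95 high; bystander, origin at the centre of its foot
- jar: clear glass jar with a white cap, 68 dia x 85 high; bystander, origin at the centre of its foot
- vial: small capped glass vial standing between tray and stand, 26 dia x 60 high; bystander, origin at the centre of its foot
- spanner: steel spanner lying flat between tray and stand, about 130 long; bystander
- filter: small turned steel filter body standing on its wide end, 40 dia x 50 high; bystander, origin at the centre of its foot
There are look-alikes about, which are no part of the job. Leave any red look-alike of the part that bears plate_low_centre alone. Leave any turquoise look-alike of the part that bears plate_mid_centre alone.

How it is judged:
On the way, in this order (a step that is already met when the one before it is completed fails the run):
1. the top plate, sloping low in the tray, is drawn back so that its foot presses on the first rib (contact force between plate_top and rib_guide above 0.5 N and x of plate_top_centre in the frame of tray between 0.051 and 0.091 m and y of plate_top_centre in the frame of tray between -0.03 and 0.03 m and z of plate_top_centre in the frame of tray below 0.034 m and angle between the z axis of plate_top_centre and the z axis of tray, either way round above 0.1 rad), for 0.05 s.
2. the middle plate, sloping low in the tray, is drawn back so that its foot presses on the second rib (contact force between plate_mid and rib_guide above 0.5 N and x of plate_mid_centre in the frame of tray between -0.015 and 0.025 m and y of plate_mid_centre in the frame of tray between -0.03 and 0.03 m and z of plate_mid_centre in the frame of tray below 0.034 m and angle between the z axis of plate_mid_centre and the z axis of tray, either way round above 0.1 rad), for 0.05 s.
3. the lowest plate, sloping low in the tray, is drawn back so that its foot presses on the third rib (contact force between plate_low and rib_guide above 0.5 N and x of plate_low_centre in the frame of tray between -0.081 and -0.041 m and y of plate_low_centre in the frame of tray between -0.03 and 0.03 m and z of plate_low_centre in the frame of tray below 0.034 m and angle between the z axis of plate_low_centre and the z axis of tray, either way round above 0.1 rad), for 0.05 s.
At the end, for the whole second after the job is handed in: At rest from head rest to last rib: top, middle, lowest plate, centres 62 to 70 mm apart, within 14 mm of tray x = +71, +5, -61, within 12 mm of the middle line, 15.5 to 21.5 mm over the floor; square within 0.09 rad, sloping 0.15 to 0.29 rad; second rests on first, third on second (x of plate_top_centre in the frame of tray between 0.057 and 0.085 m and y of plate_top_centre in the frame of tray between -0.012 and 0.012 m and z of plate_top_centre in the frame of tray between 0.0195 and 0.0255 m and angle between the y axis of each of plate_top_centre, plate_mid_centre, plate_low_centre and the y axis of tray, either way round below 0.09 rad and angle between the z axis of plate_top_centre and the z axis of tray, either way round between 0.15 and 0.29 rad and linear speed of each of plate_top, plate_mid, plate_low below 0.01 m/s and x of plate_mid_centre in the frame of tray between -0.009 and 0.019 m and y of plate_mid_centre in the frame of tray between -0.012 and 0.012 m and z of plate_mid_centre in the frame of tray between 0.0195 and 0.0255 m and angle between the z axis of plate_mid_centre and the z axis of tray, either way round between 0.15 and 0.29 rad and x of plate_low_centre in the frame of tray between -0.075 and -0.047 m and y of plate_low_centre in the frame of tray between -0.012 and 0.012 m and z of plate_low_centre in the frame of tray between 0.0195 and 0.0255 m and angle between the z axis of plate_low_centre and the z axis of tray, either way round between 0.15 and 0.29 rad and contact force between plate_mid and plate_top above 0.05 N and contact force between plate_low and plate_mid above 0.05 N and distance between plate_top_centre and plate_mid_centre between 0.062 and 0.07 m and distance between plate_mid_centre and plate_low_centre between 0.062 and 0.07 m); the robot touches nothing.
It fails at once if a bystander on the bench is moved by more than 25 mm (distance of any of amber_bottle, beaker, jar, vial, spanner, filter from where it was at the start of the episode above 0.025 m).
It fails at once if a plate is rammed against its rib with over 60 N (contact force between any of plate_top, plate_mid, plate_low and rib_guide above 60 N).
It also fails if it takes over 72 s, if anything falls off the work surface, if the arm or the gripper's body presses on something with over 40 N, if the wrist force passes 120 N, or if a joint passes its speed limit or range.

### The arm

A 7-joint arm with a two-finger parallel gripper is mounted at the origin on the work surface. World frame = base frame: x ahead of the robot, y to its left, z up, the work surface at z = 0. Lengths are in m, angles in rad, forces in N, time in s.
With the tool pointing down it reaches from about 0.425 to 0.875 m from the base axis. Payload 4.7 kg.
Tool frame: the origin (TCP) lies at the very end of the fingers, on their centre line; the grasp point (between the pads) lies 19 mm behind it; z points along the fingers, y is the line along which they close (so a half turn about z gives the same grasp; the last joint's range is limited). The gripper opens to 87 mm and grips with 3 to 60 N. Pads are 19 mm wide; open, the fingers measure 117 mm over their backs; the gripper's body (75 mm by 190 mm) begins 51 mm behind the grasp point.
Start: joints at [-1.176, 0.321, -0.07, 1.45, 0.023, 1.371, -0.057], TCP at [0.242, 0.603, 0.223] pointing down, gripper open.
Joint ranges: [-2.86, 2.86], [-0.3, 2.09], [-1.38, 1.24], [0.06, 2.45], [-1.56, 4.7], [0.09, 2.05], [-2.69, 2.69]. Speed limits (rad/s): [2.57, 2.57, 3.14, 3.14, 3.14, 3.14, 3.14].

### API

Orientations are given as a rotation vector (axis times angle).
In Python, from cell import get_state, imaging, env, finder gives the robot as it stands.
- The arm moves only by the tool move_arm, never from a script. Its argument "motion" is a list of rows, each an object of numbers: "tx", "ty", "tz": the shift along the tool's x, y, z normalised to -1 to 1, where 1 is 1000 mm; "twist": the turn about the tool's z normalised to -1 to 1, where 1 is 45 degrees; "grip": the opening, from 0 (shut) to 1 (fully open). A call has 1 to 20 rows; each row is the pose to reach, as a shift and turn from the pose commanded when the call began, along the tool's axes at that moment; what a row does not reach only later rows make up. A row lasts 1/8 s, in which the tool goes at most 62.5 mm and 10.7 degrees, less where a joint would pass 70% of its speed; a pose out of reach is approached as far as the arm can. A call with a number of a shift or a turn outside -1 to 1 is refused whole. A call with a gripper value outside its range is refused whole. The fingers move at their own pace and stop on an object; the grip force is fixed at half the most. Time passes only in rows, so rows that repeat a pose let the fingers close. It gives the time, the measured TCP pose, the force, the opening and the grip force at its end, in the units of the state.
- get_state(): the state, without advancing time (a new reading comes with each control period).
- imaging.camera(name): name is "scene" or "top"; returns a dict with "frame" (400x640x3 uint8, red, green, blue), "vertical_fov" (degrees; the focal length in pixels is half the picture's height over the tangent of half this angle, whatever the lens; pixels are square), "cx", "cy" (the principal point, pixels), "D" ([k1, k2, p1, p2, k3] as OpenCV has them; the pictures are not rectified), "origin" and "orientation" of the camera in the world. Camera axes: x right, y up, looking along -z (the intrinsics and any distortion apply to the point x, -y, -z); pixel columns grow to the right and rows downward; lengths in m; the calibration is good to about 2 mm. A picture is of the moment at which its call begins. There is no depth.
- env.close_job(): hands the job in; it is judged then, once.
Trained networks look in the newest picture that a camera, given by its name, has taken for a name from the list of things; names that differ only in an ending like _2 or _b are one class to them, and where a whole thing is asked for, a point or a joint stands for the part that bears it (a point fixed in the world has none). Each returns a list of dicts, best first, with "p" (0 to 1); they miss things now and then, are a little off and sometimes report something else, mostly with a low value. They report only what shows in the picture. A call takes as long as a camera call. They do not tell look-alikes from the thing itself.
- finder.recognise(label, camera): "xyz" ([x, y, z] in m, in the coordinates of the camera as it stood for that picture, good to about 4 mm: the middle of the surface that is visible of it).
- finder.silhouettes(label, camera): "mask" (400x640 bool, what is visible of it).
- finder.mark_of(label, camera): "xyz" ([x, y, z] in m, in the coordinates of the camera as it stood for that picture, good to about 4 mm: a listed point, or the origin of a listed thing).
The state is a dict: "time_s": time; "q": joint angles; "joint_vel": joint speeds; "tau": joint torques, N m; "position": TCP position; "tool_rot": TCP orientation; "wrist_force": force on the tool from outside, world axes, zero at the start; "wrist_torque": the same for the moment, N m; "width": finger opening in m; "finger_force": force on a finger pad.
Only numpy, scipy, OpenCV 4.12 (cv2) and the standard library are available. Lean on these libraries where they do the work, as an engineer would, in place of code of your own. Each camera call takes 0.05 s, during which the arm holds its last target. There are 200 camera calls.

## Working session

There is one attempt and no reset: what is moved stays moved. The work goes in short steps, Python scripts to look and compute and a tool call to move; the robot and the scene stay as the last step left them, time stands still between calls to the robot, and variables do not carry over. Pictures are saved under pics/ and viewed, at most 10 in all, crops included, and the job is handed in when it is done.

Besides the shell and the picture viewer there is one more tool, called after "Request:" by a JSON object that holds its "op" and its "data". move_arm: Moves the arm, as the interface text tells. Scaled input: -1 to 1 covers 1000 mm each way for a shift and 45 degrees each way for a turn. Its arguments: {"type":"object","properties":{"motion":{"type":"array","items":{"type":"object","properties":{"tx":{"type":"number","minimum":-1,"maximum":1},"ty":{"type":"number","minimum":-1,"maximum":1},"tz":{"type":"number","minimum":-1,"maximum":1},"twist":{"type":"number","minimum":-1,"maximum":1},"grip":{"type":"number"}}}}},"required":["motion"]}

```bash
mkdir -p pics
cat > h.py <<'E'
import numpy as np, cv2
from scipy.spatial.transform import Rotation as R
from cell import get_state, imaging, env, finder
def cam(n):
    c=imaging.camera(n); c['name']=n
    o=np.array(c['orientation'],float)
    c['R']=R.from_rotvec(o).as_matrix() if o.size==3 else (o if o.shape==(3,3) else R.from_quat(o).as_matrix())
    f=200/np.tan(np.radians(c['vertical_fov'])/2); c['K']=np.array([[f,0,c['cx']],[0,f,c['cy']],[0,0,1.]])
    c['o']=np.array(c['origin']); return c
def w(c,p): return c['o']+c['R']@np.array(p)
def ray(c,uv,z):
    p=cv2.undistortPoints(np.array(uv,float).reshape(-1,1,2),c['K'],np.array(c['D'],float)).reshape(-1,2)
    d=np.c_[p[:,0],-p[:,1],-np.ones(len(p))]@c['R'].T
    return c['o']+d*((z-c['o'][2])/d[:,2])[:,None]
def proj(c,P):
    q=(np.atleast_2d(P)-c['o'])@c['R']*[1,-1,-1]
    return cv2.projectPoints(q,np.zeros(3),np.zeros(3),c['K'],np.array(c['D'],float))[0].reshape(-1,2)
def save(c,fn,crop=None,s=1):
    f=c['frame'][:,:,::-1]
    if crop: u0,v0,u1,v1=crop; f=f[v0:v1,u0:u1]
    cv2.imwrite('pics/'+fn,cv2.resize(f,None,fx=s,fy=s,interpolation=cv2.INTER_CUBIC))
E
python3 - <<'E'
from h import *
for n in ['scene','top']:
    c=cam(n); print(n,c['o'].round(3),c['R'].round(2).tolist(),c['D'],c['vertical_fov'])
    save(c,n+'1.png')
    for l in ['tray','head_rest','rib_guide','stand','plate_top_centre','plate_mid_centre','plate_low_centre','vial','spanner','amber_bottle','beaker','jar','filter']:
        print(l,[(w(c,d['xyz']).round(3).tolist(),round(d['p'],2),proj(c,w(c,d['xyz']))[0].round().tolist()) for d in finder.mark_of(l,n)[:4]])
s=get_state(); print(s['position'],s['tool_rot'],s['time_s'],s['wrist_force'],s['width'])
E
```

```text
scene [0.984 0.673 0.584] [[-0.8, -0.34, 0.49], [0.6, -0.45, 0.67], [-0.01, 0.83, 0.56]] [-0.02334987  0.          0.          0.          0.        ] 57.04227686931762
tray []
head_rest [([0.568, -0.15, 0.023], 0.61, [265.0, 188.0])]
rib_guide [([0.561, -0.244, 0.004], 0.88, [253.0, 179.0])]
stand [([0.556, 0.229, -0.001], 0.86, [355.0, 265.0])]
plate_top_centre [([0.561, 0.231, 0.092], 0.63, [356.0, 234.0])]
plate_mid_centre [([0.572, -0.005, 0.0], 0.64, [292.0, 218.0]), ([0.559, 0.23, 0.074], 0.5, [356.0, 240.0])]
plate_low_centre [([0.535, 0.403, 0.008], 0.88, [422.0, 306.0]), ([0.362, 0.234, 0.01], 0.76, [415.0, 230.0]), ([0.562, 0.233, 0.063], 0.55, [355.0, 245.0])]
vial [([0.571, -0.008, -0.001], 0.48, [292.0, 218.0]), ([0.762, 0.087, 0.001], 0.34, [244.0, 268.0])]
spanner [([0.46, 0.003, 0.002], 0.85, [327.0, 204.0])]
amber_bottle [([0.745, -0.037, 0.002], 0.74, [227.0, 237.0])]
beaker [([0.76, 0.088, -0.001], 0.57, [245.0, 268.0]), ([0.459, 0.005, 0.001], 0.32, [328.0, 205.0])]
jar [([0.751, 0.177, 0.0], 0.95, [269.0, 290.0])]
filter []
top [0.402 0.096 1.205] [[-0.03, 0.99,
[... 562 characters left out ...]
.0, 194.0])]
plate_low_centre [([0.37, 0.241, 0.007], 0.73, [269.0, 266.0]), ([0.541, 0.404, 0.005], 0.6, [210.0, 206.0])]
vial [([0.576, -0.003, 0.002], 0.45, [355.0, 190.0])]
spanner [([0.459, 0.007, -0.001], 0.67, [353.0, 232.0]), ([0.749, 0.178, -0.001], 0.56, [290.0, 132.0])]
amber_bottle [([0.742, -0.044, -0.006], 0.56, [367.0, 133.0])]
beaker [([0.563, -0.24, 0.004], 0.65, [439.0, 192.0]), ([0.763, 0.089, -0.006], 0.6, [321.0, 127.0])]
jar [([0.751, 0.177, -0.001], 0.77, [290.0, 132.0])]
filter [([0.745, -0.178, -0.002], 0.54, [414.0, 131.0])]
[0.24165026 0.60345084 0.22258717] [5.94577486e-01 3.08471686e+00 1.56599177e-04] 1.4 [-0.31398207 -0.21011816 -0.0170377 ] 0.08720910673667816
```

Run:
```python
from h import *
a=cv2.imread('pics/top1.png')
b=cv2.resize(a[150:240,225:500],None,fx=2.9,fy=2.9,interpolation=cv2.INTER_CUBIC)
cv2.imwrite('pics/t2.png',np.vstack([cv2.resize(a[40:320,120:540],(800,533))[:330],b[:, :800] if b.shape[1]>=800 else cv2.copyMakeBorder(b,0,0,0,800-b.shape[1],0)]))
```

```text
(no output)
```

View pics/t2.png

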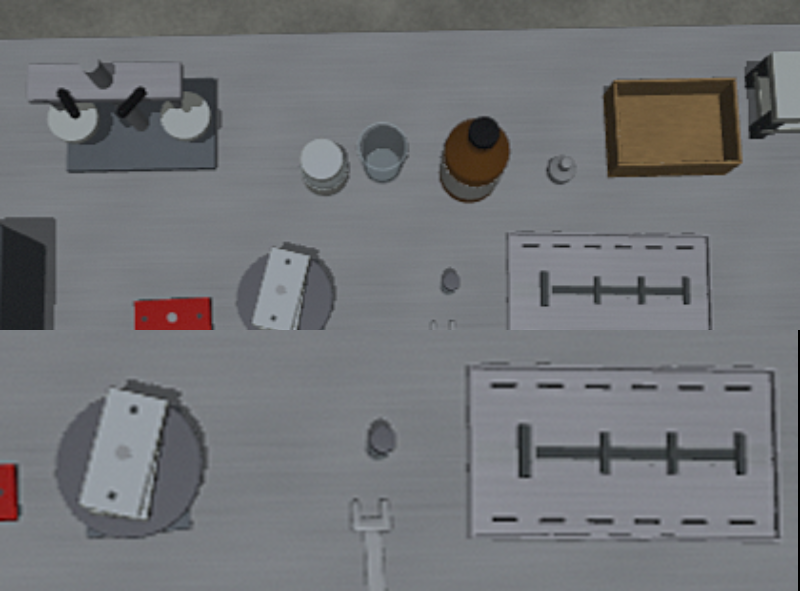

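View pics/scene1.png

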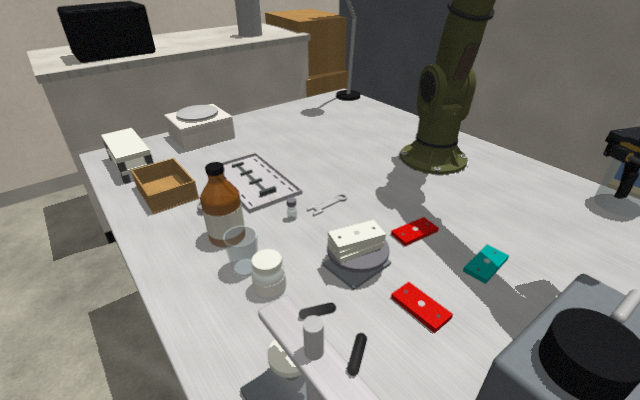

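The white three-plate stack is on the grey stand: top view about (267,192), scene view about (356,238). The only look-alikes are two red plates (scene 422,306 and 415,230) and one turquoise plate (scene 487,262), all flat on the bench. The crop shows a white plate on top of the stand, so the stack is the target. The tray has its head rest towards world +y. Next I'll measure the orientations.

Run:
```python
from h import *
def rect(c,l,z,near):
    for d in finder.silhouettes(l,c['name']):
        m=d['mask'].astype(np.uint8); ys,xs=np.nonzero(m)
        cc=max(cv2.findContours(m,0,1)[0],key=len).reshape(-1,2)
        P=ray(c,cc,z)[:,:2]*1000
        r=cv2.minAreaRect(P.astype(np.float32))
        if np.linalg.norm(np.array(r[0])-near)<80: print(c['name'],l,round(d['p'],2),np.round(r[0],1),np.round(r[1],1),round(r[2],1)); return m
for n in ['top','scene']:
    c=cam(n)
    rect(c,'tray',.010,[562,-240]); rect(c,'rib_guide',.012,[562,-240]); 
    for l,z in [('plate_top_centre',.097),('plate_mid_centre',.083),('plate_low_centre',.069)]:
        m=rect(c,l,z,[560,230])
    # white top face by brightness
    g=cv2.cvtColor(c['frame'],cv2.COLOR_RGB2GRAY); u,v=proj(c,[.563,.233,.097])[0].round().astype(int)
    print('brightness',g[v-2:v+3,u-14:u+15:2].tolist()[0])
    t=(g>g[v-4:v+5,u-8:u+9].max()*0.9).astype(np.uint8)
    k,lab,st,ce=cv2.connectedComponentsWithStats(t)
    i=np.bincount(lab[v-5:v+6,u-8:u+9][t[v-5:v+6,u-8:u+9]>0]).argmax()
    cc=max(cv2.findContours((lab==i).astype(np.uint8),0,1)[0],key=len).reshape(-1,2)
    r=cv2.minAreaRect((ray(c,cc,.097)[:,:2]*1000).astype(np.float32)); print('bright',np.round(r[0],1),np.round(r[1],1),round(r[2],1),st[i])
    if n=='top':
        # dark pixels in tray: head rest + bars
        ys,xs=np.nonzero(g[170:215,395:490]<110); P=ray(c,np.c_[xs+395,ys+170],.012)[:,:2]*1000
        P=P[abs(P[:,0]-562)<30]; 
        for lo in range(-360,-130,5):
            s=P[(P[:,1]>=lo)&(P[:,1]<lo+5)]
            if len(s): print(lo,len(s),s[:,0].min().round(),s[:,0].max().round(),s[:,0].mean().round(1))
```

```text
top tray 0.63 [ 564.5 -241.5] [300.1 171.3] 87.6
top rib_guide 0.67 [ 562.3 -265.2] [224.6  31.3] 86.2
top plate_top_centre 0.55 [563.2 232.3] [ 58.9 110.1] 73.4
top plate_mid_centre 0.49 [518.  214.1] [ 6.7 24.2] 78.0
brightness [90, 87, 127, 157, 156, 156, 145, 133, 147, 157, 156, 155, 163, 62, 91]
bright [562.5 234.5] [ 50.5 110.8] 75.4 [253 170  29  45 766]
-360 12 543.0 577.0 560.7
-355 27 541.0 580.0 560.2
-350 23 541.0 580.0 559.2
-345 8 555.0 564.0 559.3
-340 8 555.0 564.0 559.5
-335 5 555.0 564.0 560.5
-330 7 555.0 564.0 559.1
-325 8 556.0 564.0 559.8
-320 8 556.0 564.0 560.0
-315 6 556.0 564.0 561.0
-310 6 556.0 564.0 559.2
-305 8 556.0 565.0 560.3
-300 8 556.0 565.0 560.5
-295 14 556.0 582.0 566.7
-290 27 542.0 582.0 562.4
-285 23 542.0 582.0 558.8
-280 9 557.0 568.0 561.7
-275 10 557.0 568.0 562.5
-270 9 557.0 568.0 563.3
-265 6 557.0 568.0 561.8
-260 10 557.0 569.0 562.8
-255 10 557.0 569.0 563.0
-250 10 557.0 569.0 563.1
-245 7 558.0 569.0 564.5
-240 8 558.0 569.0 562.3
-235 10 558.0 569.0 563.5
-230 13 550.0 569.0 561.0
-225 26 544.0 584.0 565.3
-220 22 544.0 584.0 560.6
-215 9 558.0 570.0 563.3
-210 10 558.0 570.0 564.1
-205 10 559.0 570.0 564.2
-200 8 559.0 570.0 565.4
-195 7 559.0 570.0 563.2
-190 9 559.0 570.0 565.2
-185 8 562.0 570.0 566.1
-180 8 562.0 571.0 566.3
-175 5 562.0 571.0 567.2
-170 7 562.0 571.0 565.9
-165 8 562.0 571.0 566.6
-160 9 560.0 571.0 566.0
-150 25 543.0 591.0 570.7
-145 32 543.0 591.0 565.3
-140 24 543.0 591.0 570.1
scene tray 0.56 [ 560.7 -236.2] [323.2 177.7] 87.3
scene rib_guide 0.8 [ 561.6 -265. ] [206.   41.5] 88.0
scene plate_top_centre 0.6 [566.4 238.8] [ 67.7 114.7] 76.8
scene plate_mid_centre 0.51 [583.1 255.6] [ 52.3 113.8] 51.0
brightness [242, 241, 242, 242, 241, 242, 219, 198, 213, 240, 242, 241, 241, 242, 241]
bright [559.3 231.1] [ 55.5 109.2] 75.2 [329 220  57  27 810]
```

Request:
{"op": "move_arm", "data": {"motion": [{"tx": -0.435,"ty": -0.224,"tz": 0,"twist": -0.15,"grip": 1},{"tx": -0.435,"ty": -0.224,"tz": 0,"twist": -0.15,"grip": 1},{"tx": -0.435,"ty": -0.224,"tz": 0,"twist": -0.15,"grip": 1},{"tx": -0.435,"ty": -0.224,"tz": 0,"twist": -0.15,"grip": 1},{"tx": -0.435,"ty": -0.224,"tz": 0,"twist": -0.15,"grip": 1},{"tx": -0.435,"ty": -0.224,"tz": 0,"twist": -0.15,"grip": 1},{"tx": -0.435,"ty": -0.224,"tz": 0.03,"twist": -0.15,"grip": 1},{"tx": -0.435,"ty": -0.224,"tz": 0.07,"twist": -0.15,"grip": 1},{"tx": -0.435,"ty": -0.224,"tz": 0.08,"twist": -0.15,"grip": 1},{"tx": -0.435,"ty": -0.224,"tz": 0.08,"twist": -0.15,"grip": 1}]}}

```text
time_s: 3.25
position: [0.5611, 0.2334, 0.1408]
tool_rot: [-0.413, -3.111, 0.003]
wrist_force: [-1.2, 0.3, 0.5]
width: 0.0871
finger_force: 0.0
```

Request:
{"op": "move_arm", "data": {"motion": [{"tz": 0.045,"grip": 1},{"tz": 0.057,"grip": 1},{"tz": 0.057,"grip": 1},{"tz": 0.057,"grip": 1}]}}

```text
invalid input
```

Request:
{"op": "move_arm", "data": {"motion": [{"grip": 0.55},{"grip": 0.55},{"grip": 0.55},{"grip": 0.55},{"grip": 0.55},{"grip": 0.55}]}}

```text
invalid input
```

Request:
{"op": "move_arm", "data": {"motion": [{"tx": 0,"ty": 0,"tz": 0.045,"twist": 0,"grip": 1},{"tx": 0,"ty": 0,"tz": 0.057,"twist": 0,"grip": 1},{"tx": 0,"ty": 0,"tz": 0.057,"twist": 0,"grip": 1},{"tx": 0,"ty": 0,"tz": 0.057,"twist": 0,"grip": 1}]}}

```text
time_s: 3.75
position: [0.5632, 0.235, 0.0877]
tool_rot: [0.41, 3.112, 0.003]
wrist_force: [0.3, 0.8, 0.2]
width: 0.087
finger_force: 0.0
```

Request:
{"op": "move_arm", "data": {"motion": [{"tx": 0,"ty": 0,"tz": 0.003,"twist": 0,"grip": 1},{"tx": 0,"ty": 0,"tz": 0.003,"twist": 0,"grip": 0.4},{"tx": 0,"ty": 0,"tz": 0.003,"twist": 0,"grip": 0.4},{"tx": 0,"ty": 0,"tz": 0.003,"twist": 0,"grip": 0.4},{"tx": 0,"ty": 0,"tz": 0.003,"twist": 0,"grip": 0.4},{"tx": 0,"ty": 0,"tz": 0.003,"twist": 0,"grip": 0.4}]}}

```text
time_s: 4.5
position: [0.5621, 0.2332, 0.0825]
tool_rot: [-0.412, -3.114, 0.001]
wrist_force: [-0.6, -1.4, 0.6]
width: 0.0537
finger_force: 29.9
```

Request:
{"op": "move_arm", "data": {"motion": [{"tx": 0,"ty": 0,"tz": -0.01,"twist": 0,"grip": 0.4},{"tx": 0,"ty": 0,"tz": -0.04,"twist": 0,"grip": 0.4},{"tx": 0,"ty": 0,"tz": -0.08,"twist": 0,"grip": 0.4},{"tx": 0,"ty": 0,"tz": -0.08,"twist": 0,"grip": 0.4}]}}

```text
time_s: 5.0
position: [0.5647, 0.2352, 0.1671]
tool_rot: [0.411, 3.108, 0.008]
wrist_force: [-0.1, 0.3, -1.3]
width: 0.0539
finger_force: 30.0
```

Run:
```python
from h import *
c=cam('scene'); save(c,'lift1.png',(270,140,450,290),3)
s=get_state(); print(s['position'],s['wrist_force'],s['width'])
for l in ['plate_top_centre','plate_mid_centre']: print(l,[(w(c,d['xyz']).round(3).tolist(),round(d['p'],2)) for d in finder.mark_of(l,'scene')[:4]])
```

```text
[0.5632644  0.23462978 0.16464934] [-1.00424842  0.96180647 -2.60946127] 0.05349992868741037
plate_top_centre [([0.559, 0.233, 0.174], 0.67)]
plate_mid_centre [([0.322, 0.411, 0.01], 0.69)]
```

View pics/lift1.png

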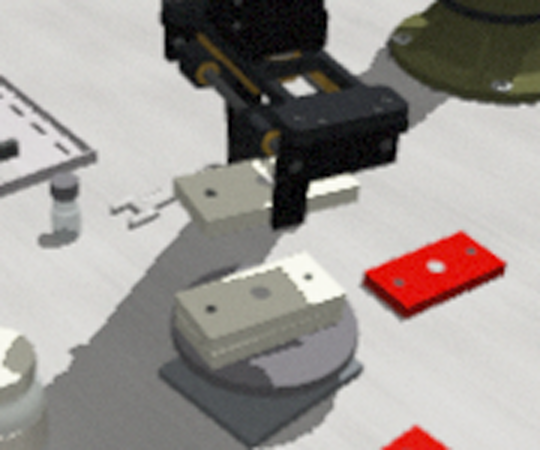

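The image shows a single plate held level in the gripper, with two plates left on the stand (the next one's centre near crop 260,292). Carrying it to the tray.

Request:
{"op": "move_arm", "data": {"motion": [{"tx": -0.035,"ty": -0.203,"tz": 0,"twist": 1,"grip": 0.4},{"tx": -0.035,"ty": -0.203,"tz": 0,"twist": 1,"grip": 0.4},{"tx": -0.035,"ty": -0.203,"tz": 0,"twist": 1,"grip": 0.4},{"tx": -0.035,"ty": -0.203,"tz": 0,"twist": 1,"grip": 0.4},{"tx": -0.035,"ty": -0.203,"tz": 0,"twist": 1,"grip": 0.4}]}}

```text
time_s: 5.78
position: [0.5423, 0.0268, 0.1614]
tool_rot: [-1.577, -2.715, 0.002]
wrist_force: [-0.6, 0.7, -1.2]
width: 0.0537
finger_force: 30.0
```

```bash
cat >> h.py <<'E'
def mv(x,y,z,yaw=None):
    s=get_state(); M=R.from_rotvec(s['tool_rot']).as_matrix(); d=M.T@(np.array([x,y,z])-s['position'])
    a=np.degrees(np.arctan2(M[1,1],M[0,1])); print('pos',np.round(s['position'],4),'F',np.round(s['wrist_force'],1),'yaw',a.round(1),'shift',d.round(4),'twist', None if yaw is None else round((a-yaw)/45,3))
E
python3 - <<'E'
from h import *
mv(.565,-.160,.10,-2)
E
```

```text
pos [0.5423 0.0268 0.1614] F [-0.6  0.7 -1.2] yaw 29.7 shift [-0.1735 -0.0728  0.0615] twist 0.705
```

Request:
{"op": "move_arm", "data": {"motion": [{"tx": -0.174,"ty": -0.073,"tz": 0,"twist": 0.705,"grip": 0.4},{"tx": -0.174,"ty": -0.073,"tz": 0,"twist": 0.705,"grip": 0.4},{"tx": -0.174,"ty": -0.073,"tz": 0.03,"twist": 0.705,"grip": 0.4},{"tx": -0.174,"ty": -0.073,"tz": 0.08,"twist": 0.705,"grip": 0.4},{"tx": -0.174,"ty": -0.073,"tz": 0.1,"twist": 0.705,"grip": 0.4},{"tx": -0.174,"ty": -0.073,"tz": 0.1,"twist": 0.705,"grip": 0.4},{"tx": -0.174,"ty": -0.073,"tz": 0.1,"twist": 0.705,"grip": 0.4}]}}

```text
time_s: 6.65
position: [0.5685, -0.1569, 0.0641]
tool_rot: [2.251, 2.189, 0.003]
wrist_force: [-0.4, -0.4, -0.3]
width: 0.0536
finger_force: 30.0
```

Run:
```python
from h import *
mv(.565,-.160,.0205,-2)
c=cam('top'); a=c['frame'][150:240,370:500,::-1]; a=cv2.resize(a,None,fx=4.5,fy=4.5,interpolation=2)
d=cam('scene'); b=d['frame'][140:230,200:330,::-1]; b=cv2.resize(b,None,fx=4.5,fy=4.5,interpolation=2)
cv2.imwrite('pics/p3.png',cv2.resize(np.vstack([a,b]),None,fx=.73,fy=.73))
mv(.565,-.160,.0205,-2)
# mid plate on the stand
for c in (c,d):
    g=cv2.cvtColor(c['frame'],cv2.COLOR_RGB2GRAY); u,v=proj(c,[.563,.233,.083])[0].round().astype(int)
    t=(g>g[v-4:v+5,u-8:u+9].max()*0.9).astype(np.uint8)
    k,lab,st,ce=cv2.connectedComponentsWithStats(t)
    i=np.bincount(lab[v-5:v+6,u-8:u+9][t[v-5:v+6,u-8:u+9]>0]).argmax()
    cc=max(cv2.findContours((lab==i).astype(np.uint8),0,1)[0],key=len).reshape(-1,2)
    r=cv2.minAreaRect((ray(c,cc,.083)[:,:2]*1000).astype(np.float32)); print('bright',np.round(r[0],1),np.round(r[1],1),round(r[2],1),st[i])
    print([(w(c,x['xyz']).round(3).tolist(),round(x['p'],2)) for x in finder.mark_of('plate_mid_centre',c['name'])[:3]])
```

```text
pos [ 0.5685 -0.1569  0.0641] F [-0.4 -0.4 -0.3] yaw -1.6 shift [-0.0032 -0.0035  0.0436] twist 0.009
pos [ 0.5686 -0.1577  0.0646] F [-0.4  0.2 -1.2] yaw -1.7 shift [-0.0025 -0.0036  0.0441] twist 0.007
bright [562.7 233.9] [ 50.6 107.8] 79.1 [255 172  26  43 742]
[([0.326, 0.414, -0.002], 0.89), ([0.564, 0.233, 0.077], 0.6)]
bright [558.7 231. ] [ 54.8 109.3] 79.6 [329 224  56  29 794]
[([0.325, 0.411, 0.011], 0.96), ([0.561, 0.229, 0.075], 0.89)]
```

View pics/p3.png

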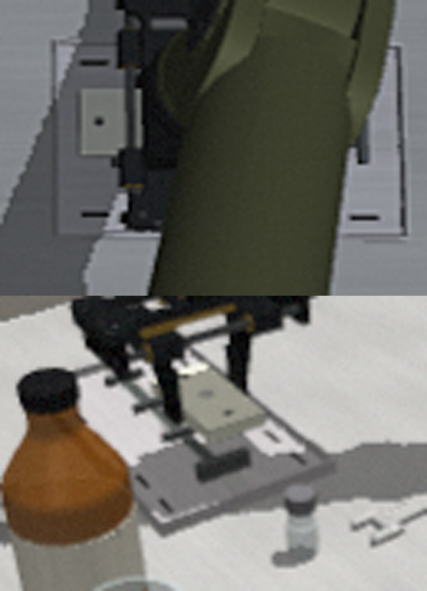

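The plate is over the tray's head end, above the head rest (bar at about (222,463) in the lower panel). Lowering.

Request:
{"op": "move_arm", "data": {"motion": [{"tx": -0.002,"ty": -0.003,"tz": 0.03,"twist": 0,"grip": 0.4},{"tx": -0.002,"ty": -0.003,"tz": 0.04,"twist": 0,"grip": 0.4},{"tx": -0.002,"ty": -0.003,"tz": 0.043,"twist": 0,"grip": 0.4},{"tx": -0.002,"ty": -0.003,"tz": 0.043,"twist": 0,"grip": 0.4}]}}

```text
time_s: 7.35
position: [0.5644, -0.1605, 0.0202]
tool_rot: [2.255, 2.186, 0.001]
wrist_force: [1.0, 0.6, -1.2]
width: 0.0536
finger_force: 30.0
```

Request:
{"op": "move_arm", "data": {"motion": [{"tx": 0,"ty": 0,"tz": 0.003,"twist": 0,"grip": 0.4},{"tx": 0,"ty": 0,"tz": 0.005,"twist": 0,"grip": 0.4},{"tx": 0,"ty": 0,"tz": 0.005,"twist": 0,"grip": 0.4}]}}

```text
time_s: 7.72
position: [0.5649, -0.1613, 0.0176]
tool_rot: [2.255, 2.185, 0.003]
wrist_force: [-5.1, 0.8, 13.6]
width: 0.0541
finger_force: 30.0
```

Request:
{"op": "move_arm", "data": {"motion": [{"tx": 0,"ty": 0,"tz": 0.002,"twist": 0,"grip": 0.4},{"tx": 0,"ty": 0,"tz": 0.003,"twist": 0,"grip": 0.4},{"tx": 0,"ty": 0,"tz": 0.003,"twist": 0,"grip": 0.4}]}}

```text
time_s: 8.1
position: [0.5649, -0.1621, 0.015]
tool_rot: [2.255, 2.184, 0.003]
wrist_force: [-6.1, -1.5, 15.3]
width: 0.0537
finger_force: 30.0
```

Request:
{"op": "move_arm", "data": {"motion": [{"tx": 0,"ty": 0,"tz": 0.002,"twist": 0,"grip": 0.4},{"tx": 0,"ty": 0,"tz": 0.002,"twist": 0,"grip": 0.4}]}}

```text
time_s: 8.35
position: [0.5649, -0.1623, 0.0137]
tool_rot: [2.255, 2.184, 0.003]
wrist_force: [-7.4, -0.2, 19.6]
width: 0.0538
finger_force: 30.0
```

Run:
```python
from h import *
mv(.565,-.160,.0155,-2)
d=cam('scene'); b=d['frame'][140:220,210:310,::-1]; cv2.imwrite('pics/p4.png',cv2.resize(b,None,fx=6,fy=6,interpolation=2))
```

```text
pos [ 0.5649 -0.1623  0.0137] F [-7.4 -0.2 19.6] yaw -1.8 shift [ 0.0023  0.     -0.0018] twist 0.003
```

View pics/p4.png

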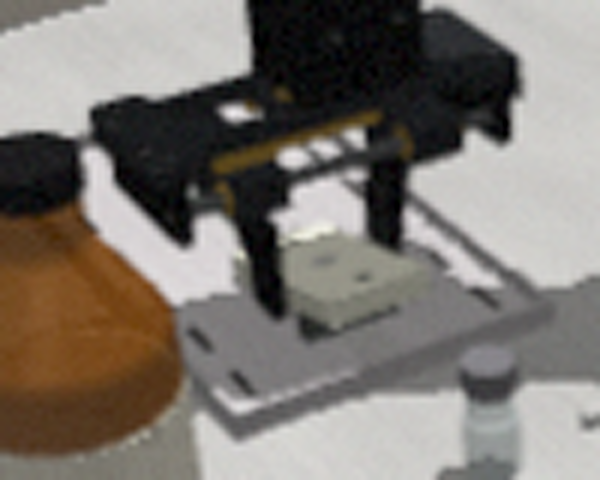

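The plate now slopes, head up on the rest. I'll ease the push and draw it back.

Request:
{"op": "move_arm", "data": {"motion": [{"tx": 0,"ty": 0,"tz": -0.003,"twist": 0,"grip": 0.4},{"tx": -0.001,"ty": 0,"tz": -0.003,"twist": 0,"grip": 0.4},{"tx": -0.002,"ty": 0,"tz": -0.003,"twist": 0,"grip": 0.4},{"tx": -0.002,"ty": 0,"tz": -0.003,"twist": 0,"grip": 0.4}]}}

```text
time_s: 8.9
position: [0.5651, -0.1617, 0.014]
tool_rot: [2.255, 2.186, 0.004]
wrist_force: [-0.4, 1.2, 8.4]
width: 0.0537
finger_force: 30.0
```

Request:
{"op": "move_arm", "data": {"motion": [{"tx": -0.001,"ty": 0,"tz": 0,"twist": 0,"grip": 0.4},{"tx": -0.002,"ty": 0,"tz": 0,"twist": 0,"grip": 0.4},{"tx": -0.002,"ty": 0,"tz": 0,"twist": 0,"grip": 0.4}]}}

```text
time_s: 9.28
position: [0.5652, -0.1638, 0.0136]
tool_rot: [2.254, 2.186, 0.004]
wrist_force: [-0.0, 2.2, 5.8]
width: 0.054
finger_force: 30.0
```

Request:
{"op": "move_arm", "data": {"motion": [{"tx": -0.001,"ty": 0,"tz": 0,"twist": 0,"grip": 0.4},{"tx": -0.002,"ty": 0,"tz": 0,"twist": 0,"grip": 0.4},{"tx": -0.002,"ty": 0,"tz": 0,"twist": 0,"grip": 0.4}]}}

```text
time_s: 9.65
position: [0.5648, -0.1659, 0.0133]
tool_rot: [2.254, 2.186, 0.003]
wrist_force: [0.6, 1.1, 5.4]
width: 0.0538
finger_force: 30.0
```

Request:
{"op": "move_arm", "data": {"motion": [{"tx": -0.001,"ty": 0,"tz": 0,"twist": 0,"grip": 0.4},{"tx": -0.002,"ty": 0,"tz": 0,"twist": 0,"grip": 0.4},{"tx": -0.002,"ty": 0,"tz": 0,"twist": 0,"grip": 0.4}]}}

```text
time_s: 10.02
position: [0.5647, -0.1664, 0.0132]
tool_rot: [-2.254, -2.187, -0.004]
wrist_force: [0.5, 4.5, 6.0]
width: 0.0538
finger_force: 30.0
```

Request:
{"op": "move_arm", "data": {"motion": [{"tx": -0.001,"ty": 0,"tz": 0,"twist": 0,"grip": 0.4},{"tx": -0.002,"ty": 0,"tz": 0,"twist": 0,"grip": 0.4},{"tx": -0.002,"ty": 0,"tz": 0,"twist": 0,"grip": 0.4}]}}

```text
time_s: 10.4
position: [0.5647, -0.1664, 0.0132]
tool_rot: [-2.252, -2.187, -0.007]
wrist_force: [0.0, 7.3, 8.0]
width: 0.0537
finger_force: 30.0
```

Request:
{"op": "move_arm", "data": {"motion": [{"tx": 0,"ty": 0,"tz": 0,"twist": 0,"grip": 0.75},{"tx": 0,"ty": 0,"tz": 0,"twist": 0,"grip": 0.9},{"tx": 0,"ty": 0,"tz": 0,"twist": 0,"grip": 1},{"tx": 0,"ty": 0,"tz": 0,"twist": 0,"grip": 1},{"tx": 0,"ty": 0,"tz": -0.06,"twist": 0,"grip": 1},{"tx": 0,"ty": 0,"tz": -0.12,"twist": 0,"grip": 1},{"tx": 0.1,"ty": 0,"tz": -0.15,"twist": -1,"grip": 1},{"tx": 0.2,"ty": 0,"tz": -0.15,"twist": -1,"grip": 1},{"tx": 0.2,"ty": 0,"tz": -0.15,"twist": -1,"grip": 1},{"tx": 0.2,"ty": 0,"tz": -0.15,"twist": -1,"grip": 1},{"tx": 0.2,"ty": 0,"tz": -0.15,"twist": -1,"grip": 1}]}}

```text
time_s: 11.78
position: [0.5696, 0.0311, 0.1625]
tool_rot: [1.243, 2.885, 0.0]
wrist_force: [1.0, -0.3, -0.5]
width: 0.0873
finger_force: 0.0
```

Run:
```python
from h import *
mv(.5625,.2335,.14,79.3)
c=cam('top'); a=c['frame'][150:240,370:500,::-1]; a=cv2.resize(a,None,fx=4.5,fy=4.5,interpolation=2)
d=cam('scene'); b=d['frame'][140:230,200:330,::-1]; b=cv2.resize(b,None,fx=4.5,fy=4.5,interpolation=2)
cv2.imwrite('pics/p5.png',cv2.resize(np.vstack([a,b]),None,fx=.73,fy=.73))
for c in (c,d): print([(w(c,x['xyz']).round(3).tolist(),round(x['p'],2)) for x in finder.mark_of('plate_top_centre',c['name'])[:3]])
```

```text
pos [0.5696 0.0311 0.1625] F [ 1.  -0.3 -0.5] yaw 43.4 shift [0.152  0.1339 0.0226] twist -0.798
[([0.567, -0.163, 0.018], 0.85)]
[([0.562, -0.167, 0.023], 0.73)]
```

View pics/p5.png

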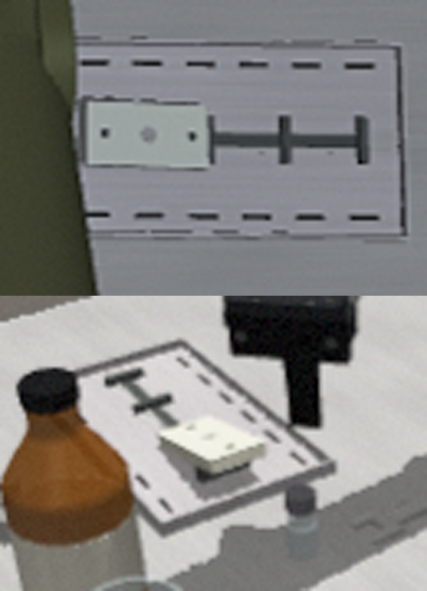

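The top plate lies square in the tray with its foot against the first rib (upper panel 208,140). Going for the middle plate.

Request:
{"op": "move_arm", "data": {"motion": [{"tx": 0.152,"ty": 0.134,"tz": 0,"twist": -0.8,"grip": 1},{"tx": 0.152,"ty": 0.134,"tz": 0,"twist": -0.8,"grip": 1},{"tx": 0.152,"ty": 0.134,"tz": 0,"twist": -0.8,"grip": 1},{"tx": 0.152,"ty": 0.134,"tz": 0.02,"twist": -0.8,"grip": 1},{"tx": 0.152,"ty": 0.134,"tz": 0.04,"twist": -0.8,"grip": 1},{"tx": 0.152,"ty": 0.134,"tz": 0.04,"twist": -0.8,"grip": 1},{"tx": 0.152,"ty": 0.134,"tz": 0.04,"twist": -0.8,"grip": 1}]}}

```text
time_s: 12.85
position: [0.5642, 0.2297, 0.123]
tool_rot: [0.302, 3.126, -0.001]
wrist_force: [0.6, -0.1, 0.2]
width: 0.0868
finger_force: 0.0
```

Run:
```python
from h import *
mv(.5625,.2335,.0695,79.3)
```

```text
pos [0.5642 0.2297 0.123 ] F [ 0.6 -0.1  0.2] yaw 79.0 shift [0.0024 0.0034 0.0535] twist -0.008
```

Request:
{"op": "move_arm", "data": {"motion": [{"tx": 0.002,"ty": 0.003,"tz": 0.045,"twist": 0,"grip": 1},{"tx": 0.002,"ty": 0.003,"tz": 0.053,"twist": 0,"grip": 1},{"tx": 0.002,"ty": 0.003,"tz": 0.053,"twist": 0,"grip": 1},{"tx": 0.002,"ty": 0.003,"tz": 0.053,"twist": 0,"grip": 1}]}}

```text
time_s: 13.35
position: [0.5633, 0.2355, 0.0715]
tool_rot: [0.296, 3.125, 0.002]
wrist_force: [0.0, 0.3, -0.7]
width: 0.0868
finger_force: 0.0
```

Request:
{"op": "move_arm", "data": {"motion": [{"tx": 0,"ty": 0,"tz": 0.001,"twist": 0,"grip": 0.4},{"tx": 0,"ty": 0,"tz": 0.001,"twist": 0,"grip": 0.4},{"tx": 0,"ty": 0,"tz": 0.001,"twist": 0,"grip": 0.4},{"tx": 0,"ty": 0,"tz": 0.001,"twist": 0,"grip": 0.4},{"tx": 0,"ty": 0,"tz": 0.001,"twist": 0,"grip": 0.4}]}}

```text
time_s: 13.98
position: [0.5619, 0.2348, 0.0686]
tool_rot: [-0.296, -3.128, 0.001]
wrist_force: [-1.3, -0.9, 1.4]
width: 0.054
finger_force: 30.0
```

Run:
```python
from h import *
mv(.545,.03,.16)
```

```text
pos [0.5619 0.2348 0.0686] F [-1.3 -0.9  1.4] yaw 79.2 shift [-0.0218 -0.2044 -0.0912] twist None
```

Request:
{"op": "move_arm", "data": {"motion": [{"tx": 0,"ty": 0,"tz": -0.01,"twist": 0,"grip": 0.4},{"tx": 0,"ty": 0,"tz": -0.05,"twist": 0,"grip": 0.4},{"tx": 0,"ty": 0,"tz": -0.1,"twist": 0,"grip": 0.4},{"tx": -0.022,"ty": -0.1,"tz": -0.1,"twist": 0.5,"grip": 0.4},{"tx": -0.022,"ty": -0.204,"tz": -0.1,"twist": 1,"grip": 0.4},{"tx": -0.022,"ty": -0.204,"tz": -0.1,"twist": 1,"grip": 0.4},{"tx": -0.022,"ty": -0.204,"tz": -0.1,"twist": 1,"grip": 0.4},{"tx": -0.022,"ty": -0.204,"tz": -0.1,"twist": 1,"grip": 0.4},{"tx": -0.022,"ty": -0.204,"tz": -0.1,"twist": 1,"grip": 0.4}]}}

```text
time_s: 15.1
position: [0.5455, 0.033, 0.1688]
tool_rot: [-1.463, -2.78, -0.002]
wrist_force: [0.1, 1.1, -1.1]
width: 0.0538
finger_force: 30.0
```

Run:
```python
from h import *
mv(.5635,-.2285,.10,-2)
c=cam('top');d=cam('scene')
for c in (c,d):
    g=cv2.cvtColor(c['frame'],cv2.COLOR_RGB2GRAY); u,v=proj(c,[.563,.233,.069])[0].round().astype(int)
    t=(g>g[v-4:v+5,u-8:u+9].max()*0.9).astype(np.uint8)
    k,lab,st,ce=cv2.connectedComponentsWithStats(t)
    i=np.bincount(lab[v-5:v+6,u-8:u+9][t[v-5:v+6,u-8:u+9]>0]).argmax()
    cc=max(cv2.findContours((lab==i).astype(np.uint8),0,1)[0],key=len).reshape(-1,2)
    r=cv2.minAreaRect((ray(c,cc,.069)[:,:2]*1000).astype(np.float32)); print('bright',np.round(r[0],1),np.round(r[1],1),round(r[2],1),st[i])
    for l in ['plate_mid_centre','plate_low_centre']:print(l,[(w(c,x['xyz']).round(3).tolist(),round(x['p'],2)) for x in finder.mark_of(l,c['name'])[:3]])
```

```text
pos [0.5455 0.033  0.1688] F [ 0.1  1.1 -1.1] yaw 34.5 shift [-0.2258 -0.1332  0.0685] twist 0.811
bright [557.2 234.9] [ 50.4 107.7] 78.9 [255 175  26  43 717]
plate_mid_centre [([0.546, 0.037, 0.178], 0.79), ([0.325, 0.413, -0.001], 0.75)]
plate_low_centre [([0.37, 0.239, 0.009], 0.91), ([0.562, 0.235, 0.059], 0.86), ([0.542, 0.401, 0.004], 0.63)]
bright [554.  232.8] [ 53.2 108.9] 79.7 [331 228  55  29 765]
plate_mid_centre [([0.545, 0.032, 0.176], 0.79)]
plate_low_centre [([0.535, 0.399, 0.006], 0.96), ([0.553, 0.236, 0.063], 0.74)]
```

Request:
{"op": "move_arm", "data": {"motion": [{"tx": -0.226,"ty": -0.133,"tz": 0,"twist": 0.81,"grip": 0.4},{"tx": -0.226,"ty": -0.133,"tz": 0,"twist": 0.81,"grip": 0.4},{"tx": -0.226,"ty": -0.133,"tz": 0,"twist": 0.81,"grip": 0.4},{"tx": -0.226,"ty": -0.133,"tz": 0.03,"twist": 0.81,"grip": 0.4},{"tx": -0.226,"ty": -0.133,"tz": 0.08,"twist": 0.81,"grip": 0.4},{"tx": -0.226,"ty": -0.133,"tz": 0.11,"twist": 0.81,"grip": 0.4},{"tx": -0.226,"ty": -0.133,"tz": 0.11,"twist": 0.81,"grip": 0.4},{"tx": -0.226,"ty": -0.133,"tz": 0.11,"twist": 0.81,"grip": 0.4}]}}

```text
time_s: 16.4
position: [0.5636, -0.2307, 0.06]
tool_rot: [2.262, 2.178, 0.002]
wrist_force: [-0.2, -0.3, -0.5]
width: 0.0538
finger_force: 30.0
```

Run:
```python
from h import *
mv(.5627,-.2285,.030,-1.9)
```

```text
pos [ 0.5636 -0.2307  0.06  ] F [-0.2 -0.3 -0.5] yaw -2.2 shift [ 0.0022 -0.0011  0.03  ] twist -0.006
```

Request:
{"op": "move_arm", "data": {"motion": [{"tx": 0.002,"ty": -0.001,"tz": 0.02,"twist": -0.006,"grip": 0.4},{"tx": 0.002,"ty": -0.001,"tz": 0.03,"twist": -0.006,"grip": 0.4},{"tx": 0.002,"ty": -0.001,"tz": 0.032,"twist": -0.006,"grip": 0.4},{"tx": 0.002,"ty": -0.001,"tz": 0.034,"twist": -0.006,"grip": 0.4}]}}

```text
time_s: 16.9
position: [0.5617, -0.2287, 0.0251]
tool_rot: [2.259, 2.183, 0.001]
wrist_force: [-1.4, 0.7, 2.5]
width: 0.0537
finger_force: 30.0
```

Request:
{"op": "move_arm", "data": {"motion": [{"tx": 0,"ty": 0,"tz": 0.002,"twist": 0,"grip": 0.4},{"tx": 0,"ty": 0,"tz": 0.004,"twist": 0,"grip": 0.4}]}}

```text
time_s: 17.15
position: [0.5618, -0.2291, 0.0209]
tool_rot: [2.259, 2.182, 0.001]
wrist_force: [-0.1, -0.2, 2.6]
width: 0.0538
finger_force: 30.0
```

Request:
{"op": "move_arm", "data": {"motion": [{"tx": 0,"ty": 0,"tz": 0.001,"twist": 0,"grip": 0.4},{"tx": 0,"ty": 0,"tz": 0.003,"twist": 0,"grip": 0.4}]}}

```text
time_s: 17.4
position: [0.5617, -0.2291, 0.0177]
tool_rot: [2.259, 2.182, 0.001]
wrist_force: [-0.5, -1.4, 3.8]
width: 0.0532
finger_force: 30.3
```

Request:
{"op": "move_arm", "data": {"motion": [{"tx": 0,"ty": 0,"tz": 0.001,"twist": 0,"grip": 0.4},{"tx": 0,"ty": 0,"tz": 0.002,"twist": 0,"grip": 0.4}]}}

```text
time_s: 17.65
position: [0.5617, -0.2292, 0.0158]
tool_rot: [2.259, 2.182, 0.0]
wrist_force: [-0.3, -0.2, 4.6]
width: 0.0537
finger_force: 30.8
```

Request:
{"op": "move_arm", "data": {"motion": [{"tx": 0,"ty": 0,"tz": 0.001,"twist": 0,"grip": 0.4},{"tx": 0,"ty": 0,"tz": 0.002,"twist": 0,"grip": 0.4}]}}

```text
time_s: 17.9
position: [0.5618, -0.2292, 0.015]
tool_rot: [2.259, 2.182, 0.001]
wrist_force: [-5.0, 1.1, 15.8]
width: 0.0535
finger_force: 30.9
```

Request:
{"op": "move_arm", "data": {"motion": [{"tx": 0,"ty": 0,"tz": -0.002,"twist": 0,"grip": 0.4},{"tx": -0.001,"ty": 0,"tz": -0.002,"twist": 0,"grip": 0.4},{"tx": -0.002,"ty": 0,"tz": -0.002,"twist": 0,"grip": 0.4},{"tx": -0.002,"ty": 0,"tz": -0.002,"twist": 0,"grip": 0.4}]}}

```text
time_s: 18.4
position: [0.5611, -0.2304, 0.0151]
tool_rot: [-2.259, -2.183, 0.0]
wrist_force: [1.2, 0.9, 0.1]
width: 0.0537
finger_force: 30.0
```

Request:
{"op": "move_arm", "data": {"motion": [{"tx": -0.001,"ty": 0,"tz": 0,"twist": 0,"grip": 0.4},{"tx": -0.002,"ty": 0,"tz": 0,"twist": 0,"grip": 0.4},{"tx": -0.002,"ty": 0,"tz": 0,"twist": 0,"grip": 0.4}]}}

```text
time_s: 18.77
position: [0.5608, -0.2329, 0.0151]
tool_rot: [-2.259, -2.182, 0.001]
wrist_force: [0.6, -0.0, -2.3]
width: 0.0536
finger_force: 30.0
```

Request:
{"op": "move_arm", "data": {"motion": [{"tx": -0.001,"ty": 0,"tz": 0,"twist": 0,"grip": 0.4},{"tx": -0.002,"ty": 0,"tz": 0,"twist": 0,"grip": 0.4},{"tx": -0.002,"ty": 0,"tz": 0,"twist": 0,"grip": 0.4}]}}

```text
time_s: 19.15
position: [0.5609, -0.2331, 0.0152]
tool_rot: [-2.257, -2.182, -0.001]
wrist_force: [-1.4, 5.6, -0.0]
width: 0.0538
finger_force: 30.0
```

Request:
{"op": "move_arm", "data": {"motion": [{"tx": -0.001,"ty": 0,"tz": 0,"twist": 0,"grip": 0.4},{"tx": -0.001,"ty": 0,"tz": 0.001,"twist": 0,"grip": 0.4}]}}

```text
time_s: 19.4
position: [0.5611, -0.2331, 0.0148]
tool_rot: [-2.255, -2.182, -0.003]
wrist_force: [-3.9, 7.6, 7.4]
width: 0.0539
finger_force: 30.0
```

Request:
{"op": "move_arm", "data": {"motion": [{"tx": 0,"ty": 0,"tz": 0,"twist": 0,"grip": 0.75},{"tx": 0,"ty": 0,"tz": 0,"twist": 0,"grip": 0.9},{"tx": 0,"ty": 0,"tz": 0,"twist": 0,"grip": 1},{"tx": 0,"ty": 0,"tz": 0,"twist": 0,"grip": 1},{"tx": 0,"ty": 0,"tz": -0.06,"twist": 0,"grip": 1},{"tx": 0,"ty": 0,"tz": -0.12,"twist": 0,"grip": 1},{"tx": 0.1,"ty": 0,"tz": -0.15,"twist": -1,"grip": 1},{"tx": 0.2,"ty": 0,"tz": -0.15,"twist": -1,"grip": 1},{"tx": 0.26,"ty": 0,"tz": -0.15,"twist": -1,"grip": 1},{"tx": 0.26,"ty": 0,"tz": -0.15,"twist": -1,"grip": 1},{"tx": 0.26,"ty": 0,"tz": -0.15,"twist": -1,"grip": 1}]}}

```text
time_s: 20.78
position: [0.5701, 0.0303, 0.1647]
tool_rot: [-1.237, -2.887, -0.004]
wrist_force: [0.0, -0.3, 0.1]
width: 0.0866
finger_force: 0.0
```

Run:
```python
from h import *
mv(.5575,.2345,.11,79.3)
c=cam('top'); a=c['frame'][150:240,370:500,::-1]; a=cv2.resize(a,None,fx=4.5,fy=4.5,interpolation=2)
d=cam('scene'); b=d['frame'][140:230,200:330,::-1]; b=cv2.resize(b,None,fx=4.5,fy=4.5,interpolation=2)
cv2.imwrite('pics/p6.png',cv2.resize(np.vstack([a,b]),None,fx=.73,fy=.73))
for c in (c,d):
  for l in ['plate_top_centre','plate_mid_centre']:print(l,[(w(c,x['xyz']).round(3).tolist(),round(x['p'],2)) for x in finder.mark_of(l,c['name'])[:3]])
```

```text
pos [0.5701 0.0303 0.1647] F [ 0.  -0.3  0.1] yaw 43.6 shift [0.1565 0.1316 0.0552] twist -0.793
plate_top_centre [([0.565, -0.164, 0.02], 0.61)]
plate_mid_centre [([0.326, 0.415, -0.002], 0.92), ([0.563, -0.229, 0.021], 0.62)]
plate_top_centre [([0.562, -0.168, 0.02], 0.86), ([0.559, 0.233, 0.059], 0.36), ([0.572, -0.007, -0.0], 0.18)]
plate_mid_centre [([0.326, 0.414, 0.01], 0.74), ([0.56, -0.233, 0.022], 0.64)]
```

View pics/p6.png

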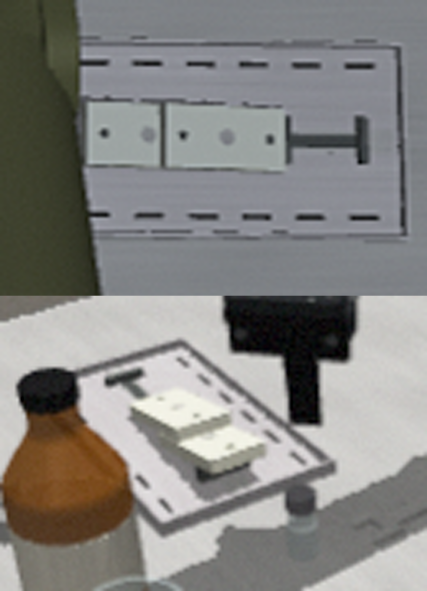

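Two plates are shingled, the second with its foot on rib 2 (upper panel 288,140). Next, the last one.

Request:
{"op": "move_arm", "data": {"motion": [{"tx": 0.156,"ty": 0.132,"tz": 0,"twist": -0.79,"grip": 1},{"tx": 0.156,"ty": 0.132,"tz": 0,"twist": -0.79,"grip": 1},{"tx": 0.156,"ty": 0.132,"tz": 0,"twist": -0.79,"grip": 1},{"tx": 0.156,"ty": 0.132,"tz": 0.02,"twist": -0.79,"grip": 1},{"tx": 0.156,"ty": 0.132,"tz": 0.055,"twist": -0.79,"grip": 1},{"tx": 0.156,"ty": 0.132,"tz": 0.055,"twist": -0.79,"grip": 1},{"tx": 0.156,"ty": 0.132,"tz": 0.055,"twist": -0.79,"grip": 1}]}}

```text
time_s: 21.95
position: [0.5613, 0.2263, 0.1103]
tool_rot: [0.318, 3.125, -0.0]
wrist_force: [-0.3, -0.8, 0.3]
width: 0.0873
finger_force: 0.0
```

Run:
```python
from h import *
mv(.5575,.2345,.06,79.3)
```

```text
pos [0.5613 0.2263 0.1103] F [-0.3 -0.8  0.3] yaw 78.4 shift [0.0054 0.0073 0.0503] twist -0.02
```

Request:
{"op": "move_arm", "data": {"motion": [{"tx": 0.003,"ty": 0.005,"tz": 0.03,"twist": -0.01,"grip": 1},{"tx": 0.003,"ty": 0.005,"tz": 0.045,"twist": -0.01,"grip": 1},{"tx": 0.003,"ty": 0.005,"tz": 0.048,"twist": -0.01,"grip": 1},{"tx": 0.003,"ty": 0.005,"tz": 0.048,"twist": -0.01,"grip": 1},{"tx": 0.003,"ty": 0.005,"tz": 0.048,"twist": -0.01,"grip": 1}]}}

```text
time_s: 22.58
position: [0.5591, 0.2338, 0.0627]
tool_rot: [0.301, 3.125, 0.002]
wrist_force: [-1.0, 0.4, 0.8]
width: 0.0869
finger_force: 0.0
```

Run:
```python
from h import *
mv(.5575,.2345,.058,79.3)
```

```text
pos [0.5591 0.2338 0.0627] F [-1.   0.4  0.8] yaw 79.0 shift [0.0017 0.0004 0.0047] twist -0.007
```

Request:
{"op": "move_arm", "data": {"motion": [{"tx": 0.001,"ty": 0,"tz": 0.003,"twist": -0.006,"grip": 1},{"tx": 0.001,"ty": 0,"tz": 0.004,"twist": -0.006,"grip": 0.4},{"tx": 0.001,"ty": 0,"tz": 0.004,"twist": -0.006,"grip": 0.4},{"tx": 0.001,"ty": 0,"tz": 0.004,"twist": -0.006,"grip": 0.4},{"tx": 0.001,"ty": 0,"tz": 0.004,"twist": -0.006,"grip": 0.4},{"tx": 0.001,"ty": 0,"tz": 0.004,"twist": -0.006,"grip": 0.4}]}}

```text
time_s: 23.32
position: [0.5573, 0.2338, 0.0576]
tool_rot: [0.293, 3.128, 0.0]
wrist_force: [-0.2, 0.1, 0.4]
width: 0.0535
finger_force: 30.0
```

Run:
```python
from h import *
mv(.545,.03,.16)
```

```text
pos [0.5573 0.2338 0.0576] F [-0.2  0.1  0.4] yaw 79.3 shift [-0.0258 -0.2026 -0.1024] twist None
```

Request:
{"op": "move_arm", "data": {"motion": [{"tx": 0,"ty": 0,"tz": -0.01,"twist": 0,"grip": 0.4},{"tx": 0,"ty": 0,"tz": -0.05,"twist": 0,"grip": 0.4},{"tx": 0,"ty": 0,"tz": -0.11,"twist": 0,"grip": 0.4},{"tx": -0.026,"ty": -0.1,"tz": -0.11,"twist": 0.5,"grip": 0.4},{"tx": -0.026,"ty": -0.203,"tz": -0.11,"twist": 1,"grip": 0.4},{"tx": -0.026,"ty": -0.203,"tz": -0.11,"twist": 1,"grip": 0.4},{"tx": -0.026,"ty": -0.203,"tz": -0.11,"twist": 1,"grip": 0.4},{"tx": -0.026,"ty": -0.203,"tz": -0.11,"twist": 1,"grip": 0.4},{"tx": -0.026,"ty": -0.203,"tz": -0.11,"twist": 1,"grip": 0.4}]}}

```text
time_s: 24.45
position: [0.5453, 0.0315, 0.1678]
tool_rot: [-1.461, -2.781, -0.002]
wrist_force: [0.3, 0.8, -1.5]
width: 0.0537
finger_force: 30.0
```

Run:
```python
from h import *
mv(.559,-.295,.075,-2)
for n in ['top','scene']:
    c=cam(n); print([(w(c,x['xyz']).round(3).tolist(),round(x['p'],2)) for x in finder.mark_of('plate_low_centre',n)[:4]])
mv(.559,-.295,.075,-2)
```

```text
pos [0.5453 0.0315 0.1678] F [ 0.3  0.8 -1.5] yaw 34.6 shift [-0.2767 -0.174   0.0925] twist 0.813
[([0.54, 0.401, 0.008], 0.83), ([0.549, 0.036, 0.171], 0.6), ([0.367, 0.239, 0.005], 0.56), ([0.566, -0.244, -0.002], 0.16)]
[([0.536, 0.401, 0.006], 0.93), ([0.359, 0.234, 0.009], 0.79), ([0.547, 0.035, 0.171], 0.69)]
pos [0.5452 0.0311 0.1674] F [ 0.2  0.5 -1.3] yaw 34.5 shift [-0.2766 -0.1733  0.0924] twist 0.811
```

Request:
{"op": "move_arm", "data": {"motion": [{"tx": -0.276,"ty": -0.172,"tz": 0,"twist": 0.81,"grip": 0.4},{"tx": -0.276,"ty": -0.172,"tz": 0,"twist": 0.81,"grip": 0.4},{"tx": -0.276,"ty": -0.172,"tz": 0,"twist": 0.81,"grip": 0.4},{"tx": -0.276,"ty": -0.172,"tz": 0,"twist": 0.81,"grip": 0.4},{"tx": -0.276,"ty": -0.172,"tz": 0.03,"twist": 0.81,"grip": 0.4},{"tx": -0.276,"ty": -0.172,"tz": 0.08,"twist": 0.81,"grip": 0.4},{"tx": -0.276,"ty": -0.172,"tz": 0.105,"twist": 0.81,"grip": 0.4},{"tx": -0.276,"ty": -0.172,"tz": 0.105,"twist": 0.81,"grip": 0.4},{"tx": -0.276,"ty": -0.172,"tz": 0.105,"twist": 0.81,"grip": 0.4}]}}

```text
time_s: 25.78
position: [0.5599, -0.295, 0.0638]
tool_rot: [2.26, 2.18, 0.002]
wrist_force: [-1.2, 0.1, -1.3]
width: 0.0537
finger_force: 30.0
```

Run:
```python
from h import *
mv(.560,-.295,.031,-2)
```

```text
pos [ 0.5599 -0.295   0.0638] F [-1.2  0.1 -1.3] yaw -2.0 shift [0.     0.     0.0328] twist -0.001
```

Request:
{"op": "move_arm", "data": {"motion": [{"tx": 0,"ty": 0,"tz": 0.02,"twist": 0,"grip": 0.4},{"tx": 0,"ty": 0,"tz": 0.03,"twist": 0,"grip": 0.4},{"tx": 0,"ty": 0,"tz": 0.034,"twist": 0,"grip": 0.4},{"tx": 0,"ty": 0,"tz": 0.036,"twist": 0,"grip": 0.4}]}}

```text
time_s: 26.28
position: [0.5586, -0.2953, 0.0269]
tool_rot: [-2.263, -2.179, -0.001]
wrist_force: [-1.1, 0.4, 2.7]
width: 0.0533
finger_force: 30.0
```

Request:
{"op": "move_arm", "data": {"motion": [{"tx": 0,"ty": 0,"tz": 0.002,"twist": 0,"grip": 0.4},{"tx": 0,"ty": 0,"tz": 0.004,"twist": 0,"grip": 0.4}]}}

```text
time_s: 26.52
position: [0.5587, -0.2957, 0.0229]
tool_rot: [2.263, 2.179, 0.0]
wrist_force: [-1.5, -0.7, 3.6]
width: 0.054
finger_force: 30.0
```

Request:
{"op": "move_arm", "data": {"motion": [{"tx": 0,"ty": 0,"tz": 0.001,"twist": 0,"grip": 0.4},{"tx": 0,"ty": 0,"tz": 0.002,"twist": 0,"grip": 0.4}]}}

```text
time_s: 26.78
position: [0.5587, -0.2957, 0.0207]
tool_rot: [2.262, 2.179, 0.0]
wrist_force: [-1.1, -0.6, 3.3]
width: 0.0535
finger_force: 30.0
```

Request:
{"op": "move_arm", "data": {"motion": [{"tx": 0,"ty": 0,"tz": 0.001,"twist": 0,"grip": 0.4},{"tx": 0,"ty": 0,"tz": 0.002,"twist": 0,"grip": 0.4}]}}

```text
time_s: 27.02
position: [0.5586, -0.2956, 0.0186]
tool_rot: [2.263, 2.179, 0.0]
wrist_force: [-0.4, -0.2, 3.8]
width: 0.0532
finger_force: 30.0
```

Request:
{"op": "move_arm", "data": {"motion": [{"tx": 0,"ty": 0,"tz": 0.001,"twist": 0,"grip": 0.4},{"tx": 0,"ty": 0,"tz": 0.0015,"twist": 0,"grip": 0.4}]}}

```text
time_s: 27.28
position: [0.5587, -0.2956, 0.0179]
tool_rot: [2.263, 2.179, 0.001]
wrist_force: [-2.3, 0.3, 9.7]
width: 0.0537
finger_force: 30.0
```

Foot on the floor. Easing off and drawing back.

Request:
{"op": "move_arm", "data": {"motion": [{"tx": 0,"ty": 0,"tz": -0.001,"twist": 0,"grip": 0.4},{"tx": -0.001,"ty": 0,"tz": -0.001,"twist": 0,"grip": 0.4},{"tx": -0.002,"ty": 0,"tz": -0.001,"twist": 0,"grip": 0.4},{"tx": -0.002,"ty": 0,"tz": -0.001,"twist": 0,"grip": 0.4}]}}

```text
time_s: 27.78
position: [0.5587, -0.2971, 0.0179]
tool_rot: [2.263, 2.18, 0.001]
wrist_force: [0.5, 1.6, 1.9]
width: 0.0538
finger_force: 30.0
```

Request:
{"op": "move_arm", "data": {"motion": [{"tx": -0.001,"ty": 0,"tz": 0,"twist": 0,"grip": 0.4},{"tx": -0.002,"ty": 0,"tz": 0,"twist": 0,"grip": 0.4},{"tx": -0.002,"ty": 0,"tz": 0,"twist": 0,"grip": 0.4}]}}

```text
time_s: 28.15
position: [0.558, -0.2997, 0.0177]
tool_rot: [-2.263, -2.179, 0.001]
wrist_force: [-0.4, -0.8, -0.3]
width: 0.0536
finger_force: 30.0
```

Request:
{"op": "move_arm", "data": {"motion": [{"tx": -0.001,"ty": 0,"tz": 0,"twist": 0,"grip": 0.4},{"tx": -0.002,"ty": 0,"tz": 0,"twist": 0,"grip": 0.4},{"tx": -0.002,"ty": 0,"tz": 0,"twist": 0,"grip": 0.4}]}}

```text
time_s: 28.52
position: [0.5581, -0.3002, 0.0177]
tool_rot: [-2.261, -2.178, -0.001]
wrist_force: [-1.0, 3.1, 1.3]
width: 0.0533
finger_force: 30.0
```

Request:
{"op": "move_arm", "data": {"motion": [{"tx": -0.001,"ty": 0,"tz": 0,"twist": 0,"grip": 0.4},{"tx": -0.002,"ty": 0,"tz": 0.001,"twist": 0,"grip": 0.4},{"tx": -0.002,"ty": 0,"tz": 0.001,"twist": 0,"grip": 0.4}]}}

```text
time_s: 28.9
position: [0.5582, -0.3003, 0.0174]
tool_rot: [-2.258, -2.178, -0.004]
wrist_force: [-2.7, 8.9, 7.2]
width: 0.0535
finger_force: 30.0
```

Home (the arm stopped with about 9 N). Release, clear away, and look.

Request:
{"op": "move_arm", "data": {"motion": [{"tx": 0,"ty": 0,"tz": 0,"twist": 0,"grip": 0.75},{"tx": 0,"ty": 0,"tz": 0,"twist": 0,"grip": 0.9},{"tx": 0,"ty": 0,"tz": 0,"twist": 0,"grip": 1},{"tx": 0,"ty": 0,"tz": 0,"twist": 0,"grip": 1},{"tx": 0,"ty": 0,"tz": -0.06,"twist": 0,"grip": 1},{"tx": 0,"ty": 0,"tz": -0.12,"twist": 0,"grip": 1},{"tx": 0.1,"ty": 0,"tz": -0.16,"twist": -1,"grip": 1},{"tx": 0.2,"ty": 0,"tz": -0.16,"twist": -1,"grip": 1},{"tx": 0.33,"ty": 0,"tz": -0.16,"twist": -1,"grip": 1},{"tx": 0.4,"ty": 0,"tz": -0.16,"twist": -1,"grip": 1},{"tx": 0.4,"ty": 0,"tz": -0.16,"twist": -1,"grip": 1},{"tx": 0.4,"ty": 0,"tz": -0.16,"twist": -1,"grip": 1},{"tx": 0.4,"ty": 0,"tz": -0.16,"twist": -1,"grip": 1}]}}

```text
time_s: 30.52
position: [0.5728, 0.1012, 0.1771]
tool_rot: [-1.249, -2.882, -0.003]
wrist_force: [0.1, 0.0, 0.3]
width: 0.0868
finger_force: 0.0
```

Run:
```python
from h import *
c=cam('top'); a=c['frame'][150:240,370:500,::-1]; a=cv2.resize(a,None,fx=4.5,fy=4.5,interpolation=2)
d=cam('scene'); b=d['frame'][140:230,200:330,::-1]; b=cv2.resize(b,None,fx=4.5,fy=4.5,interpolation=2)
cv2.imwrite('pics/p7.png',cv2.resize(np.vstack([a,b]),None,fx=.73,fy=.73))
for c in (c,d):
  for l in ['plate_top_centre','plate_mid_centre','plate_low_centre']:print(l,[(w(c,x['xyz']).round(3).tolist(),round(x['p'],2)) for x in finder.mark_of(l,c['name'])[:4]])
```

```text
plate_top_centre [([0.566, -0.164, 0.021], 0.79)]
plate_mid_centre [([0.564, -0.229, 0.021], 0.72), ([0.326, 0.416, -0.001], 0.63), ([0.575, -0.006, -0.002], 0.57)]
plate_low_centre [([0.562, -0.296, 0.018], 0.87), ([0.541, 0.4, 0.008], 0.84), ([0.367, 0.239, 0.005], 0.83), ([0.566, -0.238, -0.001], 0.27)]
plate_top_centre [([0.564, -0.168, 0.022], 0.68)]
plate_mid_centre [([0.324, 0.411, 0.006], 0.93), ([0.562, -0.233, 0.023], 0.56)]
plate_low_centre [([0.361, 0.235, 0.009], 0.91), ([0.533, 0.404, 0.005], 0.89), ([0.559, -0.296, 0.02], 0.52)]
```

View pics/p7.png

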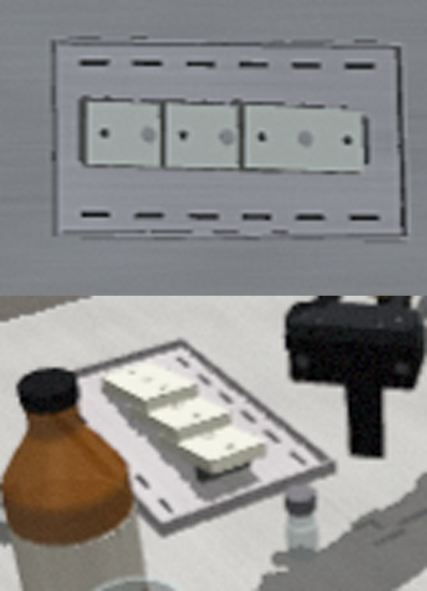

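All three plates lie shingled and square, with feet at their ribs, spaced about 66 mm. Handing in.

```bash
python3 -c "
from cell import env; print(env.close_job())"
```

```text
the job is handed in; nothing more can be done
None
```

The three plates are fanned along the tray from the head rest, each drawn back until I felt its foot stop on its rib, and the job is handed in (about 30.5 s on the clock); no verdict came back, but the last pictures show them square and about 66 mm apart.

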